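# Start and screw the brass nut onto the spigot adapter

## Task

Pick up the brass compression nut and screw it onto the white spigot adapter that stands in its rubber-mounted holder: set it on square, turn it backward (anticlockwise from above) until you feel it drop into the thread start, then screw it forward (clockwise) fully home and let go. Never force it, press or twist only gently, and leave the other parts lying where they are.

Things in the scene. Friction and masses are not known exactly. Their poses are not given: they have to be found in the camera images.
- nut: Brass compression nut: hexagonal ring with an open 37 mm bore, 46 mm across flats, 28 mm high, 0.13 to 0.21 kg, lying with its axis upright. Origin: centre of its underside, z up. Flats face its own x axis and every 60 degrees from it. Inside, 2.5 to 5.5 mm above the underside, four lugs 4 mm wide reach in to a 27.4 mm circle, at 45, 135, 225, 315 degrees from x.
- adapter_top (a point): Centre of the top of the white plastic spigot adapter, an upright stub, 81 mm above the counter, z up. Below: a cone 12 mm high, 12 to 25 mm wide, then the thread. Depth of the nut's underside below this point: riding on top of the thread or a wall 15 to 18.5 mm; dropped into the gaps 21 to 22 mm; screwed home 25.5 mm.
- holder: Grey steel holder, fixed to the counter: base plate 110 x 110 x 8 mm, block 80 x 80 mm up to 31 mm high, with the rubber bush (60 mm across, up to 39 mm high) and the adapter on it. Origin: centre of its underside, under the adapter's axis.
- bush: Rubber bush, 60 mm across, 8 mm high, between holder and adapter. Origin: centre of its underside, 50 mm below adapter_top. It springs back: gives about 1 mm per 4 N down, 1 mm per 2 N sideways and 0.55 rad per N m of twist, and the adapter's top moves with it. More than 25 N in all between nut and adapter damages the thread.
- plug: Steel pipe plug, a bystander: hexagon head 26 mm across flats lying down, 21 mm threaded end up, 30 mm high. Origin: centre of its underside.
- clamp: Stainless spring band clamp, a bystander: thin band ring 37 mm across, 12 mm high, with two ears. Origin: centre of its underside.
- wrench: Steel wrench lying at the far side, a bystander. Origin at its middle, on its underside.
- tape: White tape roll 56 mm across, 19 mm high, lying flat, a bystander. Origin: centre of its underside.
- sealant: Standing bottle 44 mm across, 110 mm high, a bystander. Origin: centre of its underside.
- tee: Copper tee fitting 70 mm long, 28 mm high, a bystander. Origin: under its middle.
- thread (a point): On the adapter's axis at the thread's crest. Four-start thread 33.6 mm across on a 25 mm core. Clockwise from above each 90 degrees is: 30 degree gap (start), 54 degrees of 3 mm thread over a 4.5 mm high channel, 6 degree wall closing channel and thread top. All sinks 0.065 mm per degree clockwise. From gap to home: 54 to 69 degrees. Where the gaps stand varies; NO orientation here tells it.
Not all that is in view belongs to the job. Leave any turquoise look-alike of the nut alone.

How it is judged:
By the outcome, as a careful person would: the job done as asked, in the order asked, and still so for the second after the job is handed in, with the robot touching nothing.
It also fails if it takes over 72 s, if anything falls off the work surface, if the arm or the gripper's body presses on something with over 40 N, if the wrist force passes 120 N, or if a joint passes its speed limit or range.

## Robot

A 6-joint arm with a two-finger parallel gripper is mounted at the origin on the work surface. World frame = base frame: x ahead of the robot, y to its left, z up, the work surface at z = 0. Lengths are in m, angles in degrees, forces in N, time in s.
With the tool pointing down it reaches from about 0.4 to 0.825 m from the base axis. Payload 7 kg.
Tool frame: the origin (TCP) lies at the very end of the fingers, on their centre line; the grasp point (between the pads) lies 19 mm behind it; z points along the fingers, y is the line along which they close (so a half turn about z gives the same grasp; the last joint's range is limited). The gripper opens to 88 mm and grips with 3 to 60 N. Pads are 19 mm wide; open, the fingers measure 130 mm over their backs; the gripper's body (78 mm by 193 mm) begins 47 mm behind the grasp point.
Start: joints at [91.564, 20.546, 0.682, 0, -70.136, -16.507], TCP at [0.174, 0.652, 0.227] pointing down, gripper open.
Joint ranges: [-176.03, 176.03], [-82.01, 121.73], [-58.28, 71.71], [-173.87, 95.51], [-174.79, -0.11], [-173.66, 173.66]. Speed limits (degrees/s): [136.94, 136.94, 172.46, 180, 180, 180].

## Interface

Orientations are given as [roll, pitch, yaw] about the fixed x, y, z axes, in that order (R = Rz(yaw) Ry(pitch) Rx(roll)).
In Python, from plant import ctrl gives the robot as it stands.
- The arm moves only by the tool carry_out, never from a script. Its argument "deltas" is a list that holds one entry, the list of rows, each a list of 5 numbers: the shift along the tool's x, y, z scaled (see below), then the turn about the tool's z scaled (see below), then the opening, from -1 (shut) to 1 (fully open). A call has 1 to 5 rows; each row is the pose to reach, as a shift and turn from the pose commanded when the call began, along the tool's axes at that moment, turning the shorter way round; what a row does not reach only later rows make up. The controller multiplies each number of a shift by 20 cm and each number of a turn by 2 pi rad. A row lasts 1/10 s, in which the tool goes at most 50 mm and 8.59 degrees, less where a joint would pass 70% of its speed; a pose out of reach is approached as far as the arm can. A call with a number of a shift or a turn outside -1 to 1 is refused whole. A call with a gripper value outside its range is refused whole. The fingers move at their own pace and stop on an object; the grip force is fixed at half the most. Time passes only in rows, so rows that repeat a pose let the fingers close. It gives the time, the measured TCP pose, the force, the opening and the grip force at its end, in the units of the state.
- ctrl.get_obs(): the state, without advancing time (a new reading comes with each control period).
- ctrl.snapshot(name): name is "scene" or "top" or "wrist"; returns a dict with "color" (384x512x3 uint8, red, green, blue), "camera_matrix" (3x3 intrinsics, pixels), "R" (3x3) and "t" (3): a world point X has camera coordinates R X + t. Camera axes: x right, y down, z forward; pixel columns grow to the right and rows downward; lengths in m; the calibration is good to about 2 mm. A picture is of the moment at which its call begins. There is no depth.
- ctrl.close_job(): hands the job in; it is judged then, once.
Trained networks look in a picture, given as the dict that the camera call returned (one of the last four; its "shot" number tells which), for a name from the list of things; names that differ only in an ending like _2 or _b are one class to them, and where a whole thing is asked for, a point or a joint stands for the part that bears it (a point fixed in the world has none). Each returns a list of dicts, best first, with "p" (0 to 1); they miss things now and then, are a little off and sometimes report something else, mostly with a low value. They report only what shows in the picture. A call takes as long as a camera call. They do not tell look-alikes from the thing itself.
- ctrl.search_frame(picture, name): "centre" ([column, row] in pixels, amid what is visible of it).
- ctrl.silhouettes(picture, name): "mask" (384x512 bool, what is visible of it) and "centre" ([column, row] in pixels, amid what is visible of it).
- ctrl.spot_point(picture, name): "centre" ([column, row] in pixels: a listed point, or the origin of a listed thing).
The state is a dict: "clock": time; "joint_pos": joint angles; "qvel": joint speeds; "tau": joint torques, N m; "tool_pos": TCP position; "orientation": TCP orientation; "force": force on the tool from outside, world axes, zero at the start; "moment": the same for the moment, N m; "opening": finger opening in m; "gripper_force": force on a finger pad.
Only numpy, scipy, OpenCV 4.12 (cv2) and the standard library are available. Lean on these libraries where they do the work, as an engineer would, in place of code of your own. Each camera call takes 0.05 s, during which the arm holds its last target. There are 200 camera calls.

## Working session

There is one attempt and no reset: what is moved stays moved. The work goes in short steps, Python scripts to look and compute and a tool call to move; the robot and the scene stay as the last step left them, time stands still between calls to the robot, and variables do not carry over. Pictures are saved under pics/ and viewed, at most 10 in all, crops included, and the job is handed in when it is done.

Besides the shell and the picture viewer there is one more tool, called after "Emit:" as a command line: name --argument value ..., lists and objects as JSON in quotes. carry_out: Moves the arm, as the interface text tells. Its arguments: {"type":"object","properties":{"deltas":{"type":"array"}},"required":["deltas"]}

```bash
mkdir -p pics; cat > h.py <<'E'
import numpy as np, cv2
from plant import ctrl
def ray(s,px):
    K,R,t=[np.array(s[k]) for k in("camera_matrix","R","t")]
    d=R.T@np.linalg.inv(K)@np.array([px[0],px[1],1.]); return -R.T@t,d
def onz(s,px,z):
    c,d=ray(s,px); return c+d*(z-c[2])/d[2]
def proj(s,X):
    K,R,t=[np.array(s[k]) for k in("camera_matrix","R","t")]
    p=K@(R@np.array(X)+t); return p[:2]/p[2]
def tri(rs):
    A=np.zeros((3,3));b=np.zeros(3)
    for c,d in rs:
        d=d/np.linalg.norm(d);P=np.eye(3)-np.outer(d,d);A+=P;b+=P@c
    return np.linalg.solve(A,b)
def save(s,n): cv2.imwrite("pics/"+n,s["color"][:,:,::-1])
E
python3 - <<'E'
from h import *
ims=[]
for n in("scene","top"):
    s=ctrl.snapshot(n); ims.append(s["color"])
    for k,z in(("nut",0),("adapter_top",.081),("holder",0),("thread",.067),("plug",0),("clamp",0)):
        for r in ctrl.spot_point(s,k)[:3]: print(n,k,round(r["p"],2),np.round(r["centre"],1),np.round(onz(s,r["centre"],z),4))
im=np.vstack(ims);im=cv2.resize(np.hstack(ims),(800,300));cv2.imwrite("pics/a.png",im[:,:,::-1])
print(ctrl.get_obs())
E
```

```text
scene nut 0.71 [284.  157.8] [0.3682 0.0261 0.    ]
scene nut 0.66 [274.1 188.2] [0.4621 0.0942 0.    ]
scene nut 0.59 [310.8 198.9] [0.4226 0.1751 0.    ]
scene adapter_top 0.95 [222.6 131.7] [ 0.4833 -0.0691  0.081 ]
scene holder 0.75 [221.3 159. ] [ 0.4904 -0.0713  0.    ]
scene thread 0.67 [218.7 138.5] [ 0.4958 -0.069   0.067 ]
scene plug 0.48 [228.3 217. ] [0.601  0.0994 0.    ]
scene clamp 0.52 [298.5 244.4] [0.5388 0.2558 0.    ]
top nut 0.63 [277.9 238.2] [0.4615 0.0782 0.    ]
top nut 0.59 [298.5 272.5] [0.3702 0.0268 0.    ]
top nut 0.58 [255.7 209.5] [0.5398 0.1355 0.    ]
top adapter_top 0.77 [344.5 225.1] [ 0.4898 -0.0836  0.081 ]
top holder 0.77 [335.8 226.6] [ 0.4881 -0.0779  0.    ]
top thread 0.7 [344.1 227.8] [ 0.4834 -0.0853  0.067 ]
top plug 0.43 [267.1 182.5] [0.6124 0.1026 0.    ]
top clamp 0.51 [340.1 225.2] [ 0.4915 -0.0896  0.    ]
top clamp 0.44 [208.  211.7] [0.5374 0.264  0.    ]
{'clock': 0.7, 'joint_pos': array([ 9.15642546e+01,  2.05410369e+01,  6.80991531e-01,  1.46588551e-03,
       -7.01337870e+01, -1.65057954e+01]), 'qvel': array([-0.04238985, -0.02153628,  0.07487824,  0.00725362, -0.02122664,
        0.02951255]), 'tau': array([ 3.97026088e-05, -5.82170677e+01,  2.93258607e+01,  7.00090036e+00,
        1.28136127e-02, -3.14234876e-05]), 'tool_pos': array([0.17407149, 0.65215301, 0.22661863]), 'orientation': array([-1.79993695e+02,  4.30407829e-04, -1.49410427e+01]), 'force': array([-0.47321281,  0.82228279, -1.03125528]), 'moment': array([-0.0293637 , -0.00251281, -0.01373378]), 'gripper_force': 0.0, 'opening': 0.08770598718324688}
```

View pics/a.png

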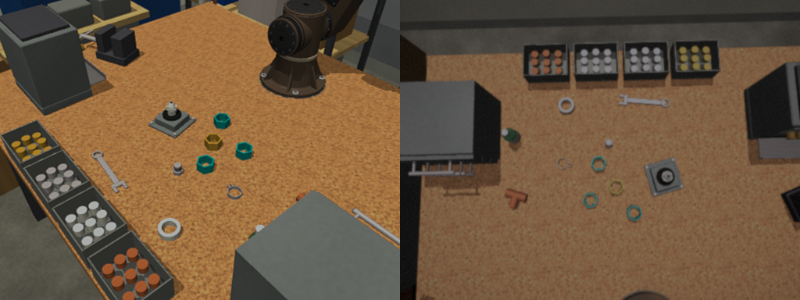

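Nut candidates (scene px): (284,158), (265,210) and (311,199) are turquoise look-alikes. The one at about (274,182), top (278,238), is brass and so fits. I'll check it in a crop.

```bash
python3 - <<'E'
from h import *
s=ctrl.snapshot("scene");a=s["color"][130:230,220:340]
t=ctrl.snapshot("top");b=t["color"][180:280,235:375]
a=cv2.resize(a,None,fx=3,fy=3,interpolation=2);b=cv2.resize(b,None,fx=3,fy=3,interpolation=2)
cv2.imwrite("pics/b.png",np.hstack([a,b])[:,:,::-1])
for z in(0.014,):
  for q,p in((s,(274,182)),(t,(277.5,239))): print(onz(q,p,z))
for n,q in(("s",s),("t",t)):
  for r in ctrl.silhouettes(q,"nut"):
    m=r["mask"];c=q["color"][m].mean(0);print(n,r["p"],r["centre"],c.round(),onz(q,r["centre"],.014))
c,d=ray(t,(0,0));print(c)
E
```

```text
[0.45861272 0.08944561 0.014     ]
[0.45958033 0.0799712  0.014     ]
s 0.73 [286.3, 154.4] [ 9. 79. 72.] [0.36706212 0.03242552 0.014     ]
s 0.7 [265.5, 211.2] [31. 87. 75.] [0.53642698 0.14890793 0.014     ]
s 0.59 [273.3, 183.1] [107.  80.  25.] [0.46239722 0.09125938 0.014     ]
s 0.58 [314.3, 191.2] [16. 83. 75.] [0.40987277 0.17196752 0.014     ]
t 0.7 [254.1, 199.5] [55. 92. 86.] [0.56564614 0.13890138 0.014     ]
t 0.7 [237.7, 258.6] [68. 95. 86.] [0.41162506 0.1857564  0.014     ]
t 0.58 [295.8, 273.9] [61. 91. 84.] [0.36821366 0.03529648 0.014     ]
[0.47084136 0.1252382  1.0301893 ]
```

View pics/b.png

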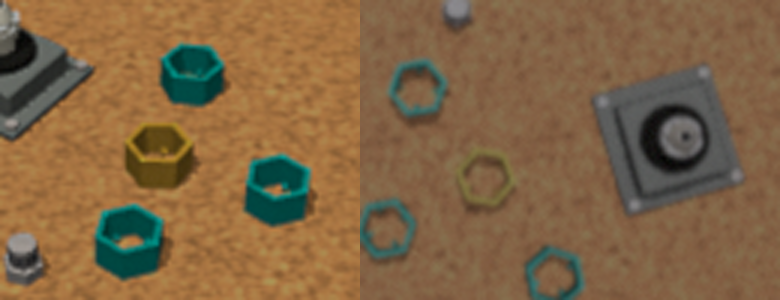

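The crop shows the brass nut at scene (274,182) and top (277,239). Its neighbours are turquoise, so I'm setting out for the brass one.

Emit:
carry_out --deltas '[[[0.53, 0.59, 0, 0, 1], [0.53, 0.59, 0, 0, 1], [0.53, 0.59, 0, 0, 1], [0.53, 0.59, 0, 0, 1]]]'

```text
clock: 1.3
tool_pos: [0.2475, 0.5068, 0.2273]
orientation: [180.0, 0.0, -15.1]
force: [-0.1, 1.3, -0.2]
opening: 0.0876
gripper_force: 0.0
```

Emit:
carry_out --deltas '[[[0.53, 0.59, 0, 0, 1], [0.53, 0.59, 0, 0, 1], [0.53, 0.59, 0, 0, 1], [0.53, 0.59, 0, 0, 1]]]'

```text
clock: 1.7
tool_pos: [0.319, 0.3659, 0.2271]
orientation: [-180.0, 0.0, -15.1]
force: [-0.2, 0.2, 0.6]
opening: 0.0878
gripper_force: 0.0
```

Emit:
carry_out --deltas '[[[0.53, 0.59, 0, 0, 1], [0.53, 0.59, 0, 0, 1], [0.53, 0.59, 0, 0, 1], [0.53, 0.59, 0, 0, 1]]]'

```text
clock: 2.1
tool_pos: [0.391, 0.225, 0.2269]
orientation: [-180.0, -0.0, -15.1]
force: [0.1, 0.5, -1.0]
opening: 0.0876
gripper_force: 0.0
```

Emit:
carry_out --deltas '[[[0.53, 0.59, 0, 0, 1], [0.53, 0.59, 0, 0, 1], [0.53, 0.59, 0, 0, 1], [0.53, 0.59, 0, 0, 1], [0.53, 0.59, 0, 0, 1]]]'

```text
clock: 2.6
tool_pos: [0.4627, 0.0859, 0.2265]
orientation: [180.0, 0.0, -15.1]
force: [0.3, 0.6, -1.1]
opening: 0.0875
gripper_force: 0.0
```

```bash
python3 - <<'E'
from h import *
o=ctrl.get_obs();print(o)
s=ctrl.snapshot("wrist");print(ray(s,(0,0))[0],s["R"])
save(s,"c.png")
for k,z in(("nut",0),("nut",.0),("adapter_top",.081)):
  for r in ctrl.spot_point(s,k)[:4]: print(k,r["p"],r["centre"],onz(s,r["centre"],z))
np.save("w.npy",s,allow_pickle=True)
E
```

```text
{'clock': 2.6, 'joint_pos': array([ 3.45683936e+01,  9.17189273e-01, -2.40696849e+01, -7.76725122e-05,
       -6.50216606e+01,  4.03031579e+01]), 'qvel': array([ 2.99234873, -0.50694709, -0.53708102, -0.24987429,  0.04791405,
       -1.58626687]), 'tau': array([ -1.52902644, -29.45770919,  28.49481046,   6.83948994,
         0.05263741,   0.4441889 ]), 'tool_pos': array([0.46272942, 0.08591701, 0.22645212]), 'orientation': array([ 1.79993537e+02,  5.57420320e-03, -1.51284816e+01]), 'force': array([ 0.27782638,  0.60085652, -1.13061703]), 'moment': array([ 0.02498101,  0.04230742, -0.04459329]), 'gripper_force': 0.0, 'opening': 0.08748700132613543}
[0.52660753 0.06988678 0.38458809] [[-2.61542441e-01 -9.65191676e-01 -7.61580085e-04]
 [-9.35001497e-01  2.53165707e-01  2.48353226e-01]
 [-2.39515661e-01  6.56669876e-02 -9.68669239e-01]]
nut 0.85 [254.3, 167.8] [0.46351026 0.08555087 0.        ]
nut 0.68 [316.8, 225.3] [0.37239623 0.02871753 0.        ]
nut 0.6 [190.3, 114.5] [0.5428485 0.1406545 0.       ]
nut 0.58 [197.0, 217.6] [0.42148495 0.17109264 0.        ]
nut 0.85 [254.3, 167.8] [0.46351026 0.08555087 0.        ]
nut 0.68 [316.8, 225.3] [0.37239623 0.02871753 0.        ]
nut 0.6 [190.3, 114.5] [0.5428485 0.1406545 0.       ]
nut 0.58 [197.0, 217.6] [0.42148495 0.17109264 0.        ]
adapter_top 0.79 [422.1, 104.1] [ 0.49332628 -0.07925953  0.081     ]
adapter_top 0.36 [395.3, 109.1] [ 0.49531811 -0.05521124  0.081     ]
```

View pics/c.png

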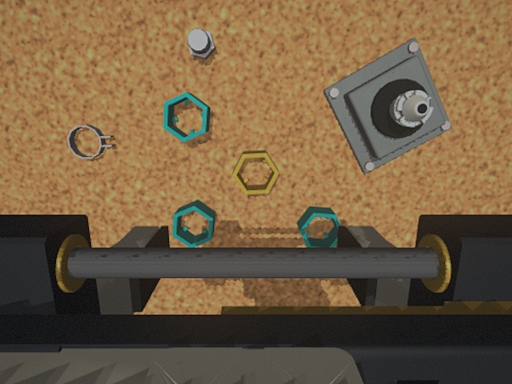

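The wrist picture shows the brass nut at (255,172), the turquoise ones at (187,118), (193,224) and (320,226), and the adapter at (415,107). Next I need the nut's flat angle.

```bash
cat >> h.py <<'E'
def hexfit(s,c0,z,half=.035):
    # rectify plane z around c0 at 0.2 mm/px, brass mask, hull -> centre and flat angle
    g=np.array([[c0[0]+a*half,c0[1]+b*half,z] for a,b in((-1,-1),(1,-1),(1,1),(-1,1))])
    n=int(half*2/.0002); H=cv2.getPerspectiveTransform(np.float32([proj(s,p) for p in g]),np.float32([[0,0],[n,0],[n,n],[0,n]]))
    im=cv2.warpPerspective(s["color"],H,(n,n)); hsv=cv2.cvtColor(im,cv2.COLOR_RGB2HSV)
    m=cv2.inRange(hsv,(20,150,60),(34,255,255)); return im,m
E
python3 - <<'E'
from h import *
s=ctrl.snapshot("wrist")
o=[]
im,m=hexfit(s,(.4635,.0855),.028)
m=cv2.morphologyEx(m,cv2.MORPH_OPEN,np.ones((5,5)))
k,l,st,ce=cv2.connectedComponentsWithStats(m);i=1+st[1:,4].argmax();m=np.uint8(l==i)
P=cv2.convexHull(np.argwhere(m)[:,::-1].astype(np.int32))[:,0]*.0002-.035
best=[]
for a in range(0,60,1):
    w=[np.ptp(P@[np.cos(t),np.sin(t)]) for t in np.radians([a,a+60,a+120])]
    best.append((sum(w)/3,a,np.round(w,4)))
print(sorted(best,key=lambda b:b[0])[:4])
print((P.max(0)+P.min(0))/2+[.4635,.0855])
v=np.hstack([im,np.dstack([m*255]*3)]);cv2.imwrite("pics/d.png",v[:,:,::-1])
E
```

```text
[(np.float64(0.047245657842765666), 47, array([0.0471, 0.0467, 0.0479])), (np.float64(0.04724600326412428), 48, array([0.0471, 0.0467, 0.048 ])), (np.float64(0.04739316805174266), 46, array([0.0473, 0.0468, 0.0481])), (np.float64(0.047461133987169446), 49, array([0.0473, 0.047 , 0.0481]))]
[0.4623 0.085 ]
```

View pics/d.png

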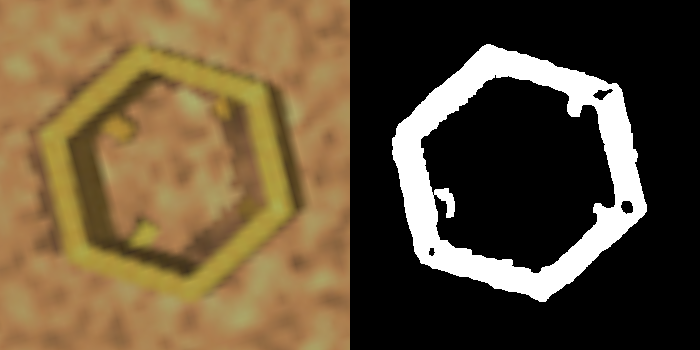

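Emit:
carry_out --deltas '[[[0, 0.004, 0.2, 0.1193, 0.4], [0, 0.004, 0.4, 0.1193, 0.4], [0, 0.004, 0.5, 0.1193, 0.4], [0, 0.004, 0.5, 0.1193, 0.4], [0, 0.004, 0.5, 0.1193, 0.4]]]'

```text
clock: 3.35
tool_pos: [0.4611, 0.087, 0.1258]
orientation: [179.9, -0.0, -58.1]
force: [0.8, 0.3, -0.3]
opening: 0.0618
gripper_force: 0.0
```

Emit:
carry_out --deltas '[[[0, 0, 0.1, 0.1193, 0.4], [0, 0, 0.2, 0.1193, 0.4], [0, 0, 0.25, 0.1193, 0.4], [0, 0, 0.25, 0.1193, 0.4], [0, 0, 0.25, 0.1193, 0.4]]]'

```text
clock: 3.85
tool_pos: [0.4614, 0.0872, 0.0762]
orientation: [180.0, -0.0, -101.1]
force: [0.9, -0.8, 0.2]
opening: 0.0609
gripper_force: 0.0
```

Emit:
carry_out --deltas '[[[0, 0, 0, 0.0042, 0.4], [0, 0, 0, 0.0042, 0.4]]]'

```text
clock: 4.05
tool_pos: [0.4618, 0.0869, 0.0767]
orientation: [-180.0, 0.0, -102.1]
force: [-0.8, 0.0, -0.3]
opening: 0.0616
gripper_force: 0.0
```

```bash
python3 - <<'E'
from h import *
o=ctrl.get_obs();print(o["tool_pos"],o["orientation"],o["joint_pos"],o["opening"],o["force"])
s=ctrl.snapshot("wrist");save(s,"e.png")
for r in ctrl.spot_point(s,"nut")[:4]: print(r["p"],r["centre"],onz(s,r["centre"],0))
E
```

```text
[0.46176471 0.08688117 0.0767287 ] [-1.79983643e+02  1.64908413e-02 -1.02100561e+02] [ 3.47480737e+01  1.04403195e+01 -3.59500898e+01  9.49800274e-04
 -4.35863726e+01 -4.68493247e+01] 0.06155350727749134 [-0.82954992  0.01315251 -0.32891102]
0.73 [173.0, 281.8] [0.53842495 0.13949292 0.        ]
0.69 [323.8, 290.1] [0.42078786 0.17237218 0.        ]
0.56 [252.3, 199.1] [ 4.61393792e-01  8.53981363e-02 -2.77555756e-17]
```

Emit:
carry_out --deltas '[[[0.007, 0, 0.15, 0, 0.4], [0.007, 0, 0.25, 0, 0.4], [0.007, 0, 0.32, 0, 0.4], [0.007, 0, 0.363, 0, 0.4], [0.007, 0, 0.363, 0, 0.4]]]'

```text
clock: 4.65
tool_pos: [0.461, 0.0844, 0.0032]
orientation: [179.9, -0.1, -102.3]
force: [-0.1, -0.8, -0.1]
opening: 0.0615
gripper_force: 0.0
```

Emit:
carry_out --deltas '[[[0, 0, 0, 0, 0], [0, 0, 0, 0, -0.2], [0, 0, 0, 0, -1], [0, 0, 0, 0, -1], [0, 0, 0, 0, -1]]]'

```text
clock: 5.15
tool_pos: [0.462, 0.085, 0.0047]
orientation: [-179.9, 0.1, -102.3]
force: [-1.1, 0.4, 7.0]
opening: 0.0455
gripper_force: 30.0
```

Emit:
carry_out --deltas '[[[0, 0, 0, 0, -1], [0, 0, 0, 0, -1], [0, 0, 0, 0, -1]]]'

```text
clock: 5.45
tool_pos: [0.462, 0.085, 0.0047]
orientation: [-179.9, 0.1, -102.3]
force: [-1.5, 0.7, 7.2]
opening: 0.0457
gripper_force: 30.0
```

Emit:
carry_out --deltas '[[[0, 0, -0.1, 0, -1], [0, 0, -0.3, 0, -1], [0, 0, -0.5, 0, -1], [0, 0, -0.68, 0, -1], [0, 0, -0.68, 0, -1]]]'

```text
clock: 5.95
tool_pos: [0.4641, 0.0859, 0.1448]
orientation: [-179.6, 0.3, -102.3]
force: [0.1, 0.3, -1.6]
opening: 0.0456
gripper_force: 30.0
```

Emit:
carry_out --deltas '[[[0.15, -0.07, 0, 0, -1], [0.3, -0.14, 0, 0, -1], [0.396, -0.177, 0, 0, -1], [0.396, -0.177, 0, 0, -1]]]'

```text
clock: 6.35
tool_pos: [0.4783, -0.0023, 0.1389]
orientation: [179.9, -0.1, -102.5]
force: [-1.4, -0.1, -1.8]
opening: 0.046
gripper_force: 30.0
```

```bash
python3 - <<'E'
from h import *
o=ctrl.get_obs();print(o["tool_pos"],o["orientation"],o["joint_pos"],o["opening"],o["force"])
s=ctrl.snapshot("wrist");save(s,"f.png")
for k,z in(("nut",o["tool_pos"][2]-.0047),("adapter_top",.081),("thread",.067),("holder",0),("bush",.031)):
  for n,q in(("wrist",s),("scene",ctrl.snapshot("scene")),("top",ctrl.snapshot("top"))):
    for r in ctrl.spot_point(q,k)[:1 if k!="nut" else 3]: print(n,k,round(r["p"],2),np.round(r["centre"],1),onz(q,r["centre"],z).round(4))
E
```

```text
[ 0.47833342 -0.00233916  0.13888181] [ 1.79897597e+02 -5.05967153e-02 -1.02500063e+02] [ 2.33423438e+01  6.59786609e+00 -3.04685180e+01 -2.37106075e-02
 -5.30462565e+01 -3.58281794e+01] 0.04604780913855541 [-1.4393324  -0.1334306  -1.75818308]
wrist nut 0.92 [363.6 193.8] [ 0.4164 -0.0131  0.1342]
scene nut 0.77 [284.4 158.4] [0.4861 0.148  0.1342]
scene nut 0.72 [263.  216.8] [0.6295 0.2468 0.1342]
scene nut 0.71 [310.7 197.4] [0.5276 0.2661 0.1342]
top nut 0.68 [254.7 207.5] [0.5356 0.1364 0.1342]Traceback (most recent call last):
  File "<stdin>", line 6, in <module>
ValueError: only the last four pictures can be asked about
```

View pics/f.png

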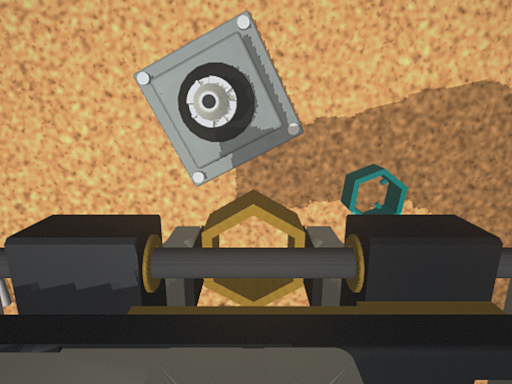

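The wrist picture shows the held nut hexagon at about (253,250) and the adapter's top at (209,101).

```bash
python3 - <<'E'
from h import *
o=ctrl.get_obs();tp=o["tool_pos"];yw=np.radians(o["orientation"][2]);print(tp,o["force"])
tx=np.array([np.cos(yw),np.sin(yw),0]);ty=np.array([np.sin(yw),-np.cos(yw),0])
for n in("wrist","top","scene"):
  q=ctrl.snapshot(n)
  for k,z in(("adapter_top",.081),("thread",.067),("holder",0),("bush",.031)):
    for r in ctrl.spot_point(q,k)[:1]: print(n,k,round(r["p"],2),np.round(r["centre"],1),onz(q,r["centre"],z).round(4))
  if n=="wrist":
    hsv=cv2.cvtColor(q["color"],cv2.COLOR_RGB2HSV)
    m=cv2.inRange(hsv,(18,150,40),(34,255,255));m[:,:195]=0;m[:,312:]=0;m[:180]=0
    ys,xs=np.nonzero(m[:240]);
    print("top row of brass",ys.min(),xs[ys<ys.min()+3].mean(), "cols",xs.min(),xs.max())
    for dx in(-.002,0,.002):
      for dz in(-.0047,.0233):
        print(dx,dz,[proj(q,tp+[0,0,dz]+tx*(dx+e*.02656)).round(1).tolist() for e in(1,-1)])
E
```

```text
[4.79084116e-01 2.83893436e-04 1.39890669e-01] [ 0.14335421 -0.58725474 -3.04925772]
wrist thread 0.7 [209.9  96.9] [ 0.4913 -0.0792  0.067 ]
wrist holder 0.86 [218.6  99.1] [ 0.492  -0.0804  0.    ]
wrist bush 0.68 [218.3 101.9] [ 0.4899 -0.0766  0.031 ]
top row of brass 191 253.21428571428572 cols 201 305
-0.002 -0.0047 [[251.8, 192.7], [251.9, 284.7]]
-0.002 0.0233 [[251.6, 208.4], [251.7, 315.2]]
0 -0.0047 [[251.8, 189.0], [251.9, 281.5]]
0 0.0233 [[251.5, 203.9], [251.7, 311.5]]
0.002 -0.0047 [[251.8, 185.2], [251.9, 278.3]]
0.002 0.0233 [[251.5, 199.5], [251.7, 307.8]]
top adapter_top 0.28 [312.5 131.1] [ 0.7301 -0.0151  0.081 ]
scene adapter_top 0.61 [222.9 130.4] [ 0.4795 -0.0728  0.081 ]
scene thread 0.8 [216.5 135.5] [ 0.4926 -0.0821  0.067 ]
scene holder 0.83 [221.  155.6] [ 0.4827 -0.0826  0.    ]
scene bush 0.74 [216.3 144.6] [ 0.4877 -0.0928  0.031 ]
```

Emit:
carry_out --deltas '[[[0.08, -0.04, 0, 0, -1], [0.15, -0.05, 0, 0, -1], [0.15, -0.05, 0, 0, -1], [0.15, -0.05, 0, 0, -1]]]'

```text
clock: 7.9
tool_pos: [0.4823, -0.0322, 0.1399]
orientation: [180.0, -0.0, -102.4]
force: [-0.4, -0.2, -1.3]
opening: 0.0459
gripper_force: 30.0
```

```bash
python3 - <<'E'
from h import *
o=ctrl.get_obs();tp=o["tool_pos"];print(tp,o["orientation"],o["force"])
q=ctrl.snapshot("wrist");np.save("w.npy",q,allow_pickle=True)
for k,z in(("adapter_top",.081),("thread",.067),("holder",0),("bush",.031)):
    for r in ctrl.spot_point(q,k)[:1]: print(k,round(r["p"],2),np.round(r["centre"],1),onz(q,r["centre"],z).round(4))
c=q["color"][60:210,160:310];cv2.imwrite("pics/g.png",cv2.resize(c,(600,600),interpolation=2)[:,:,::-1])
E
```

```text
[ 0.48226075 -0.03221489  0.1398862 ] [ 1.79988782e+02 -4.85533472e-04 -1.02431323e+02] [-0.4448013  -0.1522894  -1.28961995]
adapter_top 0.84 [224.1 145.1] [ 0.4911 -0.0789  0.081 ]
holder 0.66 [233. 134.] [ 0.4896 -0.0805  0.    ]
bush 0.81 [227.8 139.1] [ 0.4924 -0.0791  0.031 ]
```

View pics/g.png

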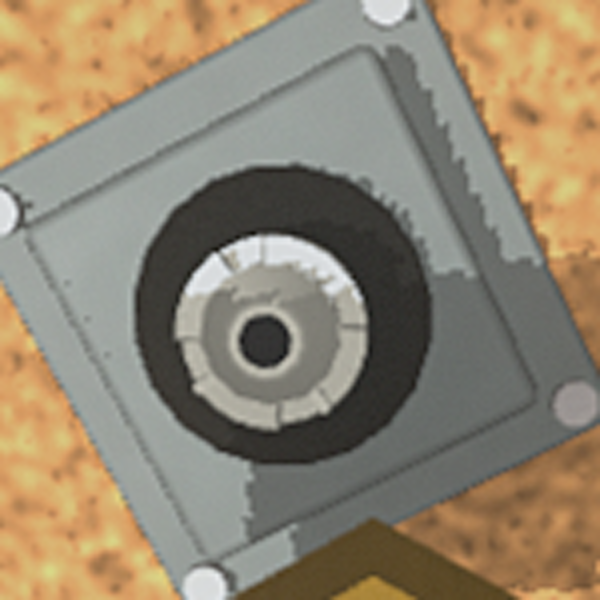

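The adapter's top hole is at crop (265,341), which is wrist px (226,145). Moving over it.

Emit:
carry_out --deltas '[[[0.12, -0.05, 0, 0, -1], [0.224, -0.091, 0, 0, -1], [0.224, -0.091, 0, 0, -1], [0.224, -0.091, 0, 0, -1]]]'

```text
clock: 8.55
tool_pos: [0.4906, -0.0795, 0.1398]
orientation: [180.0, 0.0, -102.4]
force: [1.2, -0.2, -2.8]
opening: 0.046
gripper_force: 30.0
```

Emit:
carry_out --deltas '[[[0, 0, 0.12, 0, -1], [0, 0, 0.22, 0, -1], [0, 0, 0.28, 0, -1], [0, 0, 0.31, 0, -1], [0, 0, 0.31, 0, -1]]]'

```text
clock: 9.05
tool_pos: [0.4905, -0.0791, 0.0775]
orientation: [179.9, -0.0, -102.3]
force: [-0.2, 0.1, -1.8]
opening: 0.0457
gripper_force: 30.0
```

Emit:
carry_out --deltas '[[[0, 0, 0, 0, -1], [0, 0, 0, 0, -1]]]'

```text
clock: 9.25
tool_pos: [0.4914, -0.0792, 0.0788]
orientation: [-179.9, 0.0, -102.3]
force: [0.1, 0.2, -2.1]
opening: 0.0459
gripper_force: 30.0
```

Emit:
carry_out --deltas '[[[0, 0, 0.01, 0, -1], [0, 0, 0.02, 0, -1], [0, 0, 0.025, 0, -1], [0, 0, 0.03, 0, -1], [0, 0, 0.03, 0, -1]]]'

```text
clock: 9.75
tool_pos: [0.4906, -0.0794, 0.0718]
orientation: [180.0, -0.0, -102.4]
force: [0.9, -0.1, -2.7]
opening: 0.0459
gripper_force: 30.0
```

Emit:
carry_out --deltas '[[[0, 0, 0.005, 0, -1], [0, 0, 0.01, 0, -1], [0, 0, 0.01, 0, -1], [0, 0, 0.01, 0, -1]]]'

```text
clock: 10.15
tool_pos: [0.4909, -0.0794, 0.0701]
orientation: [-180.0, 0.0, -102.3]
force: [-0.9, 0.1, -0.9]
opening: 0.0459
gripper_force: 30.0
```

Emit:
carry_out --deltas '[[[0, 0, 0.005, 0, -1], [0, 0, 0.008, 0, -1], [0, 0, 0.008, 0, -1], [0, 0, 0.008, 0, -1]]]'

```text
clock: 10.55
tool_pos: [0.491, -0.0794, 0.0686]
orientation: [-180.0, 0.0, -102.3]
force: [0.1, -0.3, 3.6]
opening: 0.0458
gripper_force: 30.0
```

```bash
python3 - <<'E'
from h import *
o=ctrl.get_obs();print(o["tool_pos"],o["force"],o["moment"])
E
```

```text
[ 0.4910173  -0.07937931  0.06859774] [ 0.0621188  -0.27744828  3.55722875] [ 0.10121705 -0.15201779 -0.00424575]
```

Emit:
carry_out --deltas '[[[0, 0, 0, -0.0056, -1], [0, 0, 0, -0.0111, -1], [0, 0, 0, -0.0167, -1], [0, 0, 0, -0.0222, -1], [0, 0, 0, -0.0222, -1]]]'

```text
clock: 11.05
tool_pos: [0.4903, -0.0794, 0.068]
orientation: [180.0, 0.0, -94.3]
force: [-0.5, 0.9, -1.1]
opening: 0.0462
gripper_force: 30.0
```

Emit:
carry_out --deltas '[[[0, 0, 0, -0.0056, -1], [0, 0, 0, -0.0111, -1], [0, 0, 0, -0.0167, -1], [0, 0, 0, -0.0222, -1], [0, 0, 0, -0.0222, -1]]]'

```text
clock: 11.55
tool_pos: [0.4904, -0.0794, 0.0682]
orientation: [180.0, 0.0, -86.4]
force: [0.7, 0.6, 0.2]
opening: 0.0457
gripper_force: 30.0
```

Emit:
carry_out --deltas '[[[0, 0, 0.003, 0, -1], [0, 0, 0.005, 0, -1], [0, 0, 0.005, 0, -1], [0, 0, 0.005, 0, -1]]]'

```text
clock: 11.95
tool_pos: [0.4908, -0.0794, 0.0675]
orientation: [-180.0, -0.0, -86.4]
force: [-0.7, 0.8, 2.4]
opening: 0.0462
gripper_force: 30.0
```

```bash
python3 - <<'E'
from h import *
o=ctrl.get_obs();print(o["tool_pos"],o["force"],o["moment"])
E
```

```text
[ 0.49075159 -0.07940136  0.06747222] [-0.66474961  0.84278259  2.40610268] [ 0.30841492  0.2732991  -0.00563988]
```

Emit:
carry_out --deltas '[[[0, 0, -0.0005, -0.0056, -1], [0, 0, -0.001, -0.0111, -1], [0, 0, -0.0015, -0.0167, -1], [0, 0, -0.002, -0.0222, -1], [0, 0, -0.002, -0.0222, -1]]]'

```text
clock: 12.45
tool_pos: [0.4907, -0.0794, 0.0678]
orientation: [-180.0, 0.0, -78.4]
force: [-0.7, 1.2, 2.0]
opening: 0.0461
gripper_force: 30.0
```

Emit:
carry_out --deltas '[[[0, 0, -0.0005, -0.0056, -1], [0, 0, -0.001, -0.0111, -1], [0, 0, -0.0015, -0.0167, -1], [0, 0, -0.002, -0.0222, -1], [0, 0, -0.002, -0.0222, -1]]]'

```text
clock: 12.95
tool_pos: [0.4908, -0.0794, 0.0683]
orientation: [-180.0, -0.0, -70.4]
force: [-0.4, 1.0, 2.4]
opening: 0.0458
gripper_force: 30.0
```

Riding the thread as expected, so I'll keep turning backward in small steps.

Emit:
carry_out --deltas '[[[0, 0, -0.0005, -0.0056, -1], [0, 0, -0.001, -0.0111, -1], [0, 0, -0.0015, -0.0167, -1], [0, 0, -0.002, -0.0222, -1], [0, 0, -0.002, -0.0222, -1]]]'

```text
clock: 13.45
tool_pos: [0.4906, -0.0794, 0.0686]
orientation: [180.0, 0.0, -62.5]
force: [-1.0, 0.6, 4.0]
opening: 0.0457
gripper_force: 30.0
```

Emit:
carry_out --deltas '[[[0, 0, -0.0005, -0.0056, -1], [0, 0, -0.001, -0.0111, -1], [0, 0, -0.001, -0.0111, -1]]]'

```text
clock: 13.75
tool_pos: [0.4907, -0.0794, 0.0688]
orientation: [-180.0, -0.0, -58.5]
force: [-1.8, 0.5, 3.4]
opening: 0.0459
gripper_force: 30.0
```

Emit:
carry_out --deltas '[[[0, 0, -0.0005, -0.0056, -1], [0, 0, -0.001, -0.0111, -1], [0, 0, -0.001, -0.0111, -1]]]'

```text
clock: 14.05
tool_pos: [0.4907, -0.0794, 0.069]
orientation: [-180.0, -0.0, -54.5]
force: [-1.5, 0.7, 3.8]
opening: 0.0458
gripper_force: 30.0
```

Emit:
carry_out --deltas '[[[0, 0, -0.0005, -0.0056, -1], [0, 0, -0.001, -0.0111, -1], [0, 0, -0.001, -0.0111, -1]]]'

```text
clock: 14.35
tool_pos: [0.4908, -0.0794, 0.0692]
orientation: [-180.0, -0.0, -50.5]
force: [-1.0, 0.4, 3.4]
opening: 0.0458
gripper_force: 30.0
```

Emit:
carry_out --deltas '[[[0, 0, -0.0005, -0.0056, -1], [0, 0, -0.001, -0.0111, -1], [0, 0, -0.001, -0.0111, -1]]]'

```text
clock: 14.65
tool_pos: [0.491, -0.0793, 0.0694]
orientation: [-180.0, -0.0, -46.5]
force: [-0.7, 0.9, 2.7]
opening: 0.0459
gripper_force: 30.0
```

Emit:
carry_out --deltas '[[[0, 0, -0.0005, -0.0056, -1], [0, 0, -0.001, -0.0111, -1], [0, 0, -0.001, -0.0111, -1]]]'

```text
clock: 14.95
tool_pos: [0.4902, -0.0795, 0.0691]
orientation: [180.0, 0.0, -42.5]
force: [-0.3, -0.2, -2.2]
opening: 0.046
gripper_force: 30.0
```

The force dropped to the free value at yaw −42.5°. The lugs stand over the gaps, so I'll lower gently.

Emit:
carry_out --deltas '[[[0, 0, 0.002, -0.008, -1], [0, 0, 0.006, -0.008, -1], [0, 0, 0.01, -0.008, -1], [0, 0, 0.01, -0.008, -1]]]'

```text
clock: 15.35
tool_pos: [0.4904, -0.0795, 0.0672]
orientation: [180.0, 0.0, -39.6]
force: [-0.5, -0.3, -1.5]
opening: 0.0462
gripper_force: 30.0
```

Emit:
carry_out --deltas '[[[0, 0, 0.004, 0, -1], [0, 0, 0.008, 0, -1], [0, 0, 0.008, 0, -1]]]'

```text
clock: 15.65
tool_pos: [0.4905, -0.0794, 0.0658]
orientation: [180.0, 0.0, -39.6]
force: [0.1, 0.8, -1.3]
opening: 0.0459
gripper_force: 30.0
```

Emit:
carry_out --deltas '[[[0, 0, 0.004, 0, -1], [0, 0, 0.006, 0, -1], [0, 0, 0.006, 0, -1]]]'

```text
clock: 15.95
tool_pos: [0.4906, -0.0794, 0.0647]
orientation: [180.0, 0.0, -39.5]
force: [-1.0, -0.9, -1.0]
opening: 0.046
gripper_force: 30.0
```

Emit:
carry_out --deltas '[[[0, 0, 0.003, 0, -1], [0, 0, 0.005, 0, -1], [0, 0, 0.005, 0, -1]]]'

```text
clock: 16.25
tool_pos: [0.4908, -0.0794, 0.0639]
orientation: [-180.0, -0.0, -39.5]
force: [-0.5, 0.5, -0.8]
opening: 0.0456
gripper_force: 30.0
```

Emit:
carry_out --deltas '[[[0, 0, 0.002, 0, -1], [0, 0, 0.003, 0, -1], [0, 0, 0.003, 0, -1], [0, 0, 0.003, 0, -1]]]'

```text
clock: 16.65
tool_pos: [0.4909, -0.0794, 0.0633]
orientation: [-180.0, -0.0, -39.5]
force: [-1.1, 0.4, 1.9]
opening: 0.0456
gripper_force: 30.0
```

Seated in the gaps at a depth of about 21.5 mm. Now forward, sinking with the thread.

Emit:
carry_out --deltas '[[[0, 0, 0.0006, 0.0056, -1], [0, 0, 0.0013, 0.0111, -1], [0, 0, 0.0019, 0.0167, -1], [0, 0, 0.0026, 0.0222, -1], [0, 0, 0.0026, 0.0222, -1]]]'

```text
clock: 17.15
tool_pos: [0.4909, -0.0795, 0.0628]
orientation: [-180.0, -0.0, -47.5]
force: [-0.2, -0.7, 2.0]
opening: 0.0457
gripper_force: 30.0
```

Emit:
carry_out --deltas '[[[0, 0, 0.0006, 0.0056, -1], [0, 0, 0.0013, 0.0111, -1], [0, 0, 0.0019, 0.0167, -1], [0, 0, 0.0026, 0.0222, -1], [0, 0, 0.0026, 0.0222, -1]]]'

```text
clock: 17.65
tool_pos: [0.4908, -0.0795, 0.0622]
orientation: [-180.0, -0.0, -55.5]
force: [-0.8, -0.7, 2.8]
opening: 0.0456
gripper_force: 30.0
```

```bash
python3 - <<'E'
from h import *
o=ctrl.get_obs();print(o["tool_pos"],o["force"],o["moment"])
E
```

```text
[ 0.49084124 -0.07945608  0.06224403] [-0.80530292 -0.69340027  2.82832452] [-0.37169224  0.28180736  0.01804017]
```

Emit:
carry_out --deltas '[[[0, 0, 0.0006, 0.0056, -1], [0, 0, 0.0013, 0.0111, -1], [0, 0, 0.0019, 0.0167, -1], [0, 0, 0.0026, 0.0222, -1], [0, 0, 0.0026, 0.0222, -1]]]'

```text
clock: 18.15
tool_pos: [0.4908, -0.0794, 0.0617]
orientation: [-180.0, -0.0, -63.4]
force: [-0.9, -0.4, 2.4]
opening: 0.0461
gripper_force: 30.0
```

Emit:
carry_out --deltas '[[[0, 0, 0.0006, 0.0056, -1], [0, 0, 0.0013, 0.0111, -1], [0, 0, 0.0019, 0.0167, -1], [0, 0, 0.0026, 0.0222, -1], [0, 0, 0.0026, 0.0222, -1]]]'

```text
clock: 18.65
tool_pos: [0.4909, -0.0794, 0.0612]
orientation: [-180.0, -0.0, -71.4]
force: [0.2, -1.4, 1.9]
opening: 0.0461
gripper_force: 30.0
```

Emit:
carry_out --deltas '[[[0, 0, 0.0006, 0.0056, -1], [0, 0, 0.0013, 0.0111, -1], [0, 0, 0.0019, 0.0167, -1], [0, 0, 0.0026, 0.0222, -1], [0, 0, 0.0026, 0.0222, -1]]]'

```text
clock: 19.15
tool_pos: [0.4909, -0.0793, 0.0606]
orientation: [-180.0, -0.0, -79.4]
force: [-0.7, 0.3, 1.9]
opening: 0.0456
gripper_force: 30.0
```

```bash
python3 - <<'E'
from h import *
o=ctrl.get_obs();print(o["tool_pos"],o["force"],o["moment"])
E
```

```text
[ 0.49089578 -0.07934162  0.06064809] [-0.71483204  0.33287891  1.88601538] [-1.96825624e-01  5.02229658e-02 -1.35259079e-04]
```

Emit:
carry_out --deltas '[[[0, 0, 0.0006, 0.0056, -1], [0, 0, 0.0013, 0.0111, -1], [0, 0, 0.0019, 0.0167, -1], [0, 0, 0.0026, 0.0222, -1], [0, 0, 0.0026, 0.0222, -1]]]'

```text
clock: 19.65
tool_pos: [0.4909, -0.0794, 0.0601]
orientation: [-180.0, 0.0, -87.4]
force: [0.2, 0.1, 2.1]
opening: 0.0458
gripper_force: 30.0
```

Emit:
carry_out --deltas '[[[0, 0, 0.0006, 0.0056, -1], [0, 0, 0.0013, 0.0111, -1], [0, 0, 0.0013, 0.0111, -1]]]'

```text
clock: 19.95
tool_pos: [0.4909, -0.0794, 0.0599]
orientation: [-180.0, 0.0, -91.4]
force: [-0.3, -0.9, 1.5]
opening: 0.0457
gripper_force: 30.0
```

```bash
python3 - <<'E'
from h import *
o=ctrl.get_obs();print(o["tool_pos"],o["orientation"],o["force"],o["moment"])
E
```

```text
[ 0.49088082 -0.07936637  0.05985562] [-1.79981261e+02  2.10933436e-03 -9.13683039e+01] [-0.33261081 -0.93980884  1.49292604] [-0.21341573 -0.08819316 -0.00991596]
```

Emit:
carry_out --deltas '[[[0, 0, 0.0006, 0.0056, -1], [0, 0, 0.0013, 0.0111, -1], [0, 0, 0.0013, 0.0111, -1]]]'

```text
clock: 20.25
tool_pos: [0.4909, -0.0793, 0.0596]
orientation: [-180.0, 0.0, -95.4]
force: [0.0, -1.0, 2.5]
opening: 0.0456
gripper_force: 30.0
```

```bash
cat > o.py <<'E'
from h import *
o=ctrl.get_obs();print(o["clock"],o["tool_pos"],o["orientation"][2],o["force"],o["moment"])
E
python3 o.py
```

```text
20.25 [ 0.49089495 -0.0793374   0.05960291] -95.3637175135716 [ 0.0361766  -0.9998061   2.52914405] [-0.19296152 -0.14858473  0.01055758]
```

Emit:
carry_out --deltas '[[[0, 0, 0.0006, 0.0056, -1], [0, 0, 0.0009, 0.0083, -1], [0, 0, 0.0009, 0.0083, -1]]]'

```text
clock: 20.55
tool_pos: [0.4908, -0.0793, 0.0594]
orientation: [-180.0, 0.0, -98.4]
force: [0.6, 0.0, 2.6]
opening: 0.0457
gripper_force: 30.0
```

```bash
python3 o.py
```

```text
20.55 [ 0.49079613 -0.07932722  0.05937224] -98.38069130106707 [0.63426538 0.02947061 2.62755276] [ 0.05328865 -0.11193632  0.04431353]
```

Emit:
carry_out --deltas '[[[0, 0, 0.0005, 0.0042, -1], [0, 0, 0.0009, 0.0083, -1], [0, 0, 0.0009, 0.0083, -1]]]'

```text
clock: 20.85
tool_pos: [0.4907, -0.0793, 0.0592]
orientation: [180.0, 0.0, -101.5]
force: [0.6, 0.5, 2.8]
opening: 0.0458
gripper_force: 30.0
```

```bash
python3 o.py
```

```text
20.85 [ 0.49068998 -0.07934111  0.0591617 ] -101.50394656554629 [0.56402903 0.51819056 2.81520536] [ 0.28596499 -0.10279946  0.06761621]
```

Emit:
carry_out --deltas '[[[0, 0, 0.0003, 0.0028, -1], [0, 0, 0.0006, 0.0056, -1], [0, 0, 0.0006, 0.0056, -1]]]'

```text
clock: 21.15
tool_pos: [0.4907, -0.0794, 0.0591]
orientation: [-180.0, 0.0, -103.5]
force: [-1.2, 0.8, 3.6]
opening: 0.0458
gripper_force: 30.0
```

```bash
python3 o.py
```

```text
21.15 [ 0.49072223 -0.07937092  0.05906861] -103.50675569618252 [-1.2024289   0.82430752  3.62760302] [ 0.32925628 -0.08120876  0.1227328 ]
```

Emit:
carry_out --deltas '[[[0, 0, 0.0002, 0.0028, -1], [0, 0, 0.0003, 0.0042, -1], [0, 0, 0.0003, 0.0042, -1]]]'

```text
clock: 21.45
tool_pos: [0.4908, -0.0794, 0.059]
orientation: [-180.0, 0.0, -105.0]
force: [0.1, 0.2, 2.2]
opening: 0.0457
gripper_force: 30.0
```

```bash
python3 o.py
```

```text
21.45 [ 0.49075591 -0.07938004  0.05900636] -104.99959362975359 [0.14529216 0.21248423 2.23628315] [ 0.37579608 -0.07829252  0.08514883]
```

```bash
python3 - <<'E'
from h import *
a=[]
for i in range(8): ctrl.snapshot("top"); o=ctrl.get_obs(); a.append([o["force"][2],o["moment"][2]])
print(np.round(a,3),np.mean(a,0))
E
```

```text
[[2.806 0.105]
 [3.397 0.077]
 [3.082 0.145]
 [2.968 0.136]
 [2.679 0.125]
 [3.133 0.157]
 [2.692 0.061]
 [2.258 0.084]] [2.87675842 0.11118012]
```

Emit:
carry_out --deltas '[[[0, 0, 0.0003, 0.0042, -1], [0, 0, 0.0003, 0.0056, -1], [0, 0, 0.0003, 0.0056, -1]]]'

```text
clock: 22.15
tool_pos: [0.4907, -0.0794, 0.0589]
orientation: [-180.0, -0.0, -107.0]
force: [0.7, 0.7, 2.7]
opening: 0.046
gripper_force: 30.0
```

```bash
python3 - <<'E'
from h import *
a=[]
for i in range(8): ctrl.snapshot("top"); o=ctrl.get_obs(); a.append([o["force"][2],o["moment"][2]])
print(np.round(a,3),np.mean(a,0),o["tool_pos"],o["orientation"])
E
```

```text
[[3.045 0.162]
 [2.754 0.196]
 [3.614 0.126]
 [2.866 0.105]
 [3.594 0.139]
 [2.619 0.153]
 [3.731 0.196]
 [2.221 0.191]] [3.05541507 0.15849316] [ 0.4907069  -0.07939419  0.05893145] [-1.79999999e+02  1.35372097e-04 -1.06992404e+02]
```

The torque climbs at the bush's own stiffness, so the nut is against the stop and home. I'll relieve the wind-up and the press, then let go.

Emit:
carry_out --deltas '[[[0, 0, -0.001, -0.003, -1], [0, 0, -0.002, -0.006, -1], [0, 0, -0.003, -0.009, -1], [0, 0, -0.004, -0.011, -1], [0, 0, -0.004, -0.011, -1]]]'

```text
clock: 23.05
tool_pos: [0.4905, -0.0794, 0.0596]
orientation: [180.0, -0.0, -103.0]
force: [-0.3, 0.4, 0.9]
opening: 0.0458
gripper_force: 30.0
```

```bash
python3 - <<'E'
from h import *
a=[]
for i in range(6): ctrl.snapshot("top"); o=ctrl.get_obs(); a.append([o["force"][2],o["moment"][2]])
print(np.mean(a,0),o["tool_pos"],o["orientation"])
E
```

```text
[0.34826784 0.08318994] [ 0.49061202 -0.07939917  0.05966046] [ 1.79990298e+02 -2.64748309e-03 -1.03042266e+02]
```

Emit:
carry_out --deltas '[[[0, 0, 0, 0, 0.06], [0, 0, 0, 0, 0.15], [0, 0, 0, 0, 0.4], [0, 0, 0, 0, 0.5], [0, 0, 0, 0, 0.5]]]'

```text
clock: 23.85
tool_pos: [0.4906, -0.0794, 0.0597]
orientation: [180.0, -0.0, -103.0]
force: [-0.6, -0.5, -0.3]
opening: 0.0645
gripper_force: 0.0
```

Emit:
carry_out --deltas '[[[0, 0, -0.02, 0, 0.5], [0, 0, -0.1, 0, 0.5], [0, 0, -0.25, 0, 0.5], [0, 0, -0.4, 0, 0.5], [0, 0, -0.45, 0, 0.5]]]'

```text
clock: 24.35
tool_pos: [0.4923, -0.0793, 0.1531]
orientation: [-179.7, 0.1, -103.0]
force: [0.3, -0.2, -0.2]
opening: 0.0657
gripper_force: 0.0
```

Emit:
carry_out --deltas '[[[-0.15, 0, 0, 0, 0.5], [-0.3, 0, 0, 0, 0.5], [-0.3, 0, 0, 0, 0.5], [-0.3, 0, 0, 0, 0.5]]]'

```text
clock: 24.75
tool_pos: [0.504, -0.0205, 0.1495]
orientation: [180.0, -0.0, -103.0]
force: [0.8, 0.1, -0.2]
opening: 0.0659
gripper_force: 0.0
```

```bash
python3 - <<'E'
from h import *
o=ctrl.get_obs();print(o["clock"],o["tool_pos"],o["orientation"],o["opening"])
q=ctrl.snapshot("wrist");s=ctrl.snapshot("scene")
a=q["color"][0:220,100:400];b=s["color"][100:210,180:290]
a=cv2.resize(a,None,fx=1.5,fy=1.5);b=cv2.resize(b,(330,330),interpolation=2)
cv2.imwrite("pics/i.png",np.hstack([a,b])[:,:,::-1])
for z in(.0555,.0595,.0635):print(z,[ [proj(c,[.4905,-.0793,zz]).round(1).tolist() for zz in(z,z+.028)] for c in(q,s)])
E
```

```text
24.75 [ 0.50399519 -0.02051491  0.1495128 ] [ 1.79968789e+02 -1.31537634e-02 -1.02957169e+02] 0.06587479983667355
0.0555 [[[252.0, 118.4], [251.9, 119.3]], [[218.1, 139.6], [217.5, 130.1]]]
0.0595 [[[252.0, 118.6], [251.9, 119.4]], [[218.1, 138.2], [217.4, 128.7]]]
0.0635 [[[252.0, 118.7], [251.9, 119.6]], [[218.0, 136.9], [217.3, 127.3]]]
```

View pics/i.png

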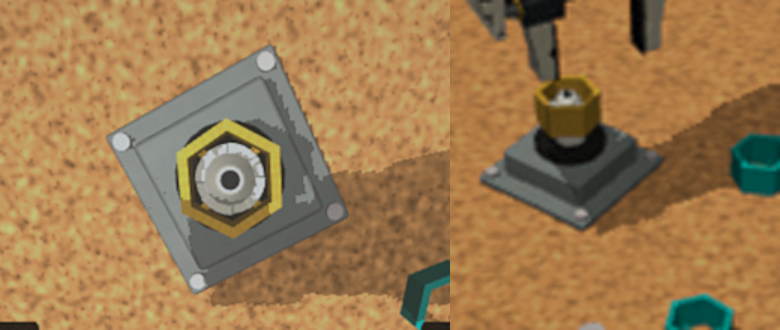

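The crops show the brass nut level and centred on the adapter, at crop (230,180) in the wrist view and (568,105) in the scene view. The gripper is clear. Depth at release was about 25.4 mm, against 25.5 mm for home. Handing in.

```bash
python3 -c "
from plant import ctrl
print(ctrl.close_job())"
```

```text
the job is handed in; nothing more can be done
None
```

The brass nut dropped into the thread start, was screwed clockwise to the stop (about 25.4 mm deep by my estimate, 25.5 mm being home) and released; I handed the job in at about 25 s, with no verdict returned.

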